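# Hang up the rivet gauge, lid the pot and lift off the dust cover alone

### The arm

A 6-joint arm with a two-finger parallel gripper is mounted at the origin on the work surface; the furniture and walls round the work are solid. World frame = base frame: x ahead of the robot, y to its left, z up, the work surface at z = 0. Lengths are in m, angles in rad, forces in N, time in s.
With the tool pointing down it reaches from about 0.375 to 0.9 m from the base axis. Payload 3.1 kg.
Tool frame: the origin (TCP) lies midway between the tips of the shut fingers; the grasp point (between the pads) lies 19 mm behind it; z points along the fingers, y is the direction in which the jaws open and shut (so a half turn about z gives the same grasp; the last joint's range is limited). The gripper opens to 87 mm and grips with 3 to 60 N. Pads are 19 mm wide; open, the fingers measure 117 mm over their backs; the gripper's body (75 mm by 190 mm) begins 51 mm behind the grasp point.
Start: joints at [0.967, 0.527, 1.433, -0, 1.181, -0.178], TCP at [0.258, 0.569, 0.223] pointing down, gripper open.
Joint ranges: [-3.08, 3.08], [-0.75, 2.2], [0.22, 2.44], [-1.43, 4.57], [0, 2.65], [-2.85, 2.85]. Speed limits (rad/s): [2.79, 2.79, 3.14, 3.14, 3.14, 3.14].

### API

Orientations are given as a unit quaternion [w, x, y, z].
In Python, from cell import monitor, capture, camera_model, env gives the robot as it stands. The module is installed in compiled form; this text tells all that it offers.
- The arm moves only by the shell command python3 -m pendant 'ROWS' [FORCE]. ROWS is text: rows parted by semicolons, each of 5 numbers parted by spaces: the shift along the tool's x, y, z each as a share of 15 cm, from -1 to 1, then the turn about the tool's z as a share of 30 degrees, from -1 to 1, then the opening, from 0 (shut) to 1 (fully open). In form: tx ty tz twist gripper; .... A call has 1 to 10 rows; each row is the pose to reach, as a shift and turn from the pose measured when the call began, along the tool's axes at that moment; what a row does not reach only later rows make up. A row lasts 1/10 s, in which the tool goes at most 50 mm and 8.59 degrees, less where a joint would pass 70% of its speed; a pose out of reach is approached as far as the arm can. A call with a number of a shift or a turn outside -1 to 1 is refused whole. A call with a gripper value outside its range is refused whole. The fingers move at their own pace and stop on an object; FORCE is the grip in N (left out, the last holds). Time passes only in rows, so rows that repeat a pose let the fingers close. It gives the time, the measured TCP pose, the force and the opening at its end, in the units of the state.
- monitor.get_state(): the state, without advancing time (a new reading comes with each control period).
- capture(name): name is "scene" or "side" or "wrist"; returns (picture, depth): 384x512x3 uint8, red, green, blue; 384x512 float32, m along the optical axis (not along the pixel's ray), 0 where there is no reading.
- camera_model(name): a dict with "fx", "fy", "cx", "cy" (pixels), "distortion" ([k1, k2, p1, p2, k3] as OpenCV has them; the pictures are not rectified), "camera_from_world" (4x4, takes a point from world to camera coordinates); the wrist camera has in their place "mount" (4x4, takes a point from camera to tool coordinates, whose origin is the TCP and whose axes are the flange's). Camera axes: x right, y up, looking along -z (the intrinsics and any distortion apply to the point x, -y, -z); pixel columns grow to the right and rows downward; lengths in m; the calibration is good to about 2 mm. A picture is of the moment at which its call begins: read the wrist's pose just before it. camera_model takes no time and is no camera call.
- env.finish_job(): hands the job in, once; it reports no verdict.
The state is a dict: "t": time; "joint_pos": joint angles; "qd": joint speeds; "effort": joint torques, N m; "ee_pos": TCP position; "ee_rot": TCP orientation; "force": force on the tool from outside, world axes, zero at the start; "wrist_torque": the same for the moment, N m; "width": opening from 0.0 (shut) to 1.0 (fully open).
Only numpy, scipy, OpenCV 4.12 (cv2) and the standard library are available. Lean on these libraries where they do the work, as an engineer would, in place of code of your own. Each camera call takes 0.05 s, during which the arm holds its last target.

### The job

Put the rivet pot in order for use: hang the red ring-shaped rivet gauge that lies on its mouth onto the upright pin of the steel post, flat on the shoulder, and let go. Then lift the nested pair of lids as one by the inner lid's brass knob, which stands up through the green dust cover, set it on the pot with the inner lid fully home in the mouth, and let go. Last, grip the green cover by its collar and raise it off alone, leaving the inner lid seated; finish while still holding the cover level in the gripper, its lower edge clear above the knob, with the other things on the bench left where they are.

Things in the scene. Friction and masses are not known exactly. Their poses are not given: they have to be found in the camera images.
- gauge: Red ring plate with a row of dark sizing marks, 0.08 kg: 92 mm outside diameter, 4 mm thick, hole 24 mm in its centre. At first it lies level on the pot's rim, roughly centred. Origin: centre of the hole at the underside; z up; x points towards its black grip rib
- gauge_rib (a point): Middle of the gauge's upright black grip rib: 24 mm long along the gauge's x, 10 mm thick along its y, 30 mm from the hole's axis. The point lies 17 mm above the gauge's underside, the rib's top 13 mm higher, the plate's top face 13 mm lower
- post: Fixed steel post on a grey foot (84 mm across): origin at the centre of its underside on the bench, z up. A 56 mm wide shoulder at 50 mm height carries the gauge; the pin above it is 14 mm in diameter with a tapered tip, 80 mm above the bench
- post_shoulder (a point): Point on the pin's axis at the top of the shoulder, 50 mm above the bench; the pin's tip is 30 mm higher
- pot: Open round pale-grey aluminium pot with rivets in the bottom, at first covered by the gauge, loose but heavy (0.7 kg): 80 mm outside diameter, 70 mm high, bore 72 mm. Origin: centre of its underside on the bench; z up along its axis
- pot_mouth (a point): Centre of the pot's mouth, at the height of its rim, 70 mm above the pot's underside
- inner_lid: Brass inner lid, 0.16 kg. It stands at first on the bench on its plug. Origin: centre of the plug's underside; z up along its axis. Plug 67 mm diameter (chamfered foot), from z 0 to 12 mm; flange 84 mm diameter, z 12 to 18 mm, which rests on the pot's rim when home (origin then 58 mm above the pot's origin); stem 14 mm diameter up to z 39 mm; knob 18 mm diameter, z 39 to 69 mm
- inner_knob (a point): Point on the axis of the inner lid's knob, 55 mm above the lid's origin: half-way up the 28 mm of knob that show above the cover's collar. The knob ends 14 mm above this point, the collar's top lies 14 mm below it
- cover: Green dust cover, 0.09 kg, a loose cap lying on the inner lid's flange with about 3 mm of play sideways, so lifting the inner lid by its knob carries it along. Origin: centre of the skirt's lower edge, 2 mm above the inner lid's origin when nested; z up. Skirt 97 mm outside diameter, top face at z 19 mm, collar (upright tube, 38 mm outside, 30 mm bore, the knob passes freely through it) from z 19 to 39 mm
- cover_collar (a point): Point on the cover's axis half-way up the 20 mm high collar, 29 mm above the cover's origin; the collar's top lies 10 mm above it, the cover's flat top face 10 mm below it
- tape: Bystander: roll of green tape lying flat, 80 mm across, 18 mm high. Origin: centre of its underside
- holder_a: Bystander: copper-coloured spring sheet holder lying on the bench, 12x64x12 mm. Origin: under its middle
- holder_b: Bystander: black spring sheet holder lying on the bench, 12x64x12 mm. Origin: under its middle
- bracket: Bystander: small aluminium angle bracket, 75x25x20 mm. Origin: under its middle
- deburring_tool: Bystander: deburring tool with a blue handle lying on the bench, 15x126x15 mm. Origin: under its middle

How it is judged:
By the outcome, as a careful person would: the job done as asked, in the order asked, and still so for the second after the job is handed in, while the arm keeps its last pose, push and grip.
It also fails if it takes over 62 s, if anything falls off the work surface, if the arm or the gripper's body presses on something with over 40 N, if the wrist force passes 120 N, or if a joint passes its speed limit or range.

## Working session

There is one attempt and no reset: what is moved stays moved. The work goes in short steps, Python scripts to look and compute and a shell command to move; the robot and the scene stay as the last step left them, time stands still between calls to the robot, and variables do not carry over. Pictures are saved under pics/ and viewed, and the job is handed in when it is done.

```bash
mkdir -p pics; cat > h.py <<'E'
import numpy as np, cv2
from cell import monitor, capture, camera_model, env
def snap(n,f):
    s=monitor.get_state(); p,d=capture(n); cv2.imwrite(f'pics/{f}.png',p[:,:,::-1]); np.savez(f'pics/{f}.npz',p=p,d=d,pos=s['ee_pos'],rot=s['ee_rot'],n=n); return p,d,s
def R(q):
    from scipy.spatial.transform import Rotation as r
    return r.from_quat([q[1],q[2],q[3],q[0]]).as_matrix()
def w_from_c(n,pos=None,rot=None):
    m=camera_model(n)
    if 'mount' in m:
        T=np.eye(4);T[:3,:3]=R(rot);T[:3,3]=pos; return T@np.array(m['mount'])
    return np.linalg.inv(np.array(m['camera_from_world']))
def rays(n,uv,pos=None,rot=None):
    m=camera_model(n);K=np.array([[m['fx'],0,m['cx']],[0,m['fy'],m['cy']],[0,0,1.]])
    u=cv2.undistortPoints(np.array(uv,float).reshape(-1,1,2),K,np.array(m['distortion'],float)).reshape(-1,2)
    d=np.c_[u[:,0],-u[:,1],-np.ones(len(u))]; T=w_from_c(n,pos,rot); return T[:3,3],d@T[:3,:3].T
def onplane(n,uv,z,pos=None,rot=None):
    o,d=rays(n,uv,pos,rot); return o+d*((z-o[2])/d[:,2])[:,None]
def cloud(n,d,pos=None,rot=None):
    vv,uu=np.nonzero(d>0); m=camera_model(n)
    o,r=rays(n,np.c_[uu,vv],pos,rot); return uu,vv,o+r*d[vv,uu][:,None]
E
python3 - <<'E'
from h import *
s=monitor.get_state();print(s)
for n in['scene','side','wrist']:
    snap(n,n+'0');m=camera_model(n);print(n,m['fx'],m['distortion'],w_from_c(n,s['ee_pos'],s['ee_rot']).round(3).tolist())
E
```

```text
{'t': 0.0, 'joint_pos': array([ 9.66488381e-01,  5.28461982e-01,  1.43386329e+00, -1.10564896e-05,
        1.18141313e+00, -1.78501086e-01]), 'qd': array([-0.00073585,  0.00164607, -0.00167737, -0.00073434, -0.00121534,
        0.0004313 ]), 'effort': array([-4.56958251e-04, -4.40043533e+01, -1.76595980e+01,  6.33348478e-02,
        5.82674425e-02, -1.58133062e-04]), 'ee_pos': array([0.25772212, 0.56860154, 0.22158662]), 'ee_rot': array([-4.04561923e-04,  2.11296483e-01,  9.77421427e-01, -9.93686984e-04]), 'force': array([ 0.34826983, -0.51950255,  0.06482392]), 'wrist_torque': array([0.01524425, 0.02325048, 0.00068867]), 'width': 0.9988261296760753}
scene 412.62956955314945 [0.04593114 0.         0.         0.         0.        ] [[0.111, -0.777, 0.619, 1.224], [0.994, 0.091, -0.064, 0.005], [-0.007, 0.623, 0.782, 0.931], [0.0, 0.0, 0.0, 1.0]]
side 470.66303437622275 [0.05679737 0.         0.         0.         0.        ] [[-0.929, 0.151, -0.339, 0.139], [-0.371, -0.396, 0.84, 1.152], [-0.007, 0.906, 0.424, 0.631], [0.0, 0.0, 0.0, 1.0]]
wrist 297.34236372279315 [-0.05807781  0.          0.          0.          0.        ] [[0.412, -0.869, -0.274, 0.181], [0.911, 0.392, 0.126, 0.605], [-0.002, -0.301, 0.954, 0.384], [0.0, 0.0, 0.0, 1.0]]
```

View pics/scene0.png

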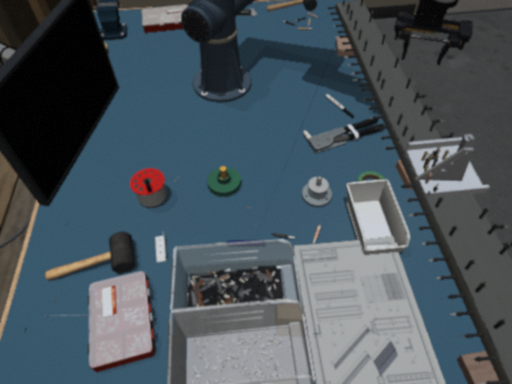

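View pics/side0.png

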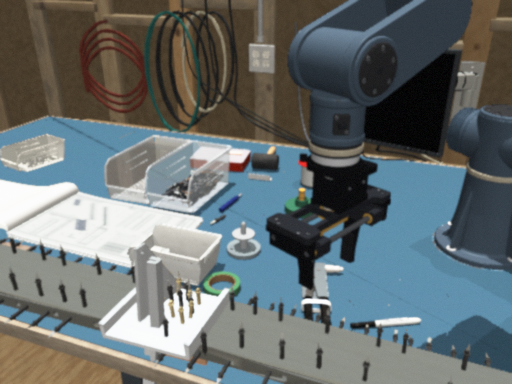

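View pics/wrist0.png

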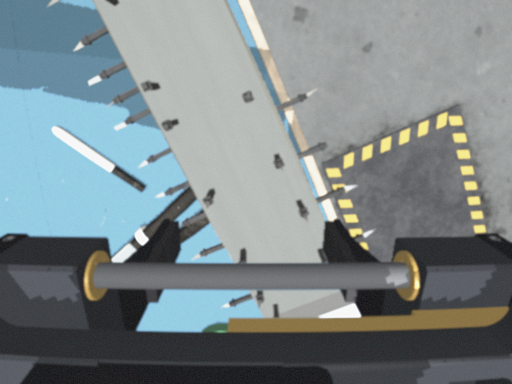

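The scene shows the pot with the red gauge at (150,190), the nested lids at (224,180) and the post at (318,190). I'll measure them by colour masks and depth.

```bash
cat > m.py <<'E'
from h import *
import sys
f=sys.argv[1]; n=str(np.load(f'pics/{f}.npz')['n'])
z=np.load(f'pics/{f}.npz'); p,d=z['p'],z['d']
uu,vv,P=cloud(n,d,z['pos'],z['rot'])
hsv=cv2.cvtColor(p,cv2.COLOR_RGB2HSV)[vv,uu]
def show(name,m):
    if m.sum()<5: print(name,m.sum());return
    Q=P[m]; print(name,m.sum(),'med',np.median(Q,0).round(4),'min',np.percentile(Q,2,axis=0).round(4),'max',np.percentile(Q,98,axis=0).round(4),'mid',((np.percentile(Q,1,axis=0)+np.percentile(Q,99,axis=0))/2).round(4),'uv',np.median(uu[m]),np.median(vv[m]))
H,S,V=hsv.T.astype(int)
box=(P[:,0]>.3)&(P[:,0]<.8)&(P[:,1]>-.4)&(P[:,1]<.4)
show('bench',box&(abs(P[:,2])<.03)&(H>95)&(H<120))
red=((H<8)|(H>172))&(S>150)&(V>80)&box
show('redtop',red&(P[:,2]>.05)&(P[:,2]<.095))
show('red all',red)
gr=(H>45)&(H<90)&(S>100)&box
show('green',gr); 
for a,b in((0,.015),(.015,.03),(.035,.06)): show(f'green {a}-{b}',gr&(P[:,2]>a)&(P[:,2]<b)&(P[:,1]<.12))
br=(H>12)&(H<32)&(S>110)&box
show('brass',br&(P[:,2]>.04))
grey=(S<60)&box&(P[:,1]>.05)&(P[:,1]<.35)&(P[:,0]<.65)
show('post shoulder',grey&(abs(P[:,2]-.05)<.006)&(abs(uu-318)<22)&(abs(vv-190)<25))
show('pin',grey&(P[:,2]>.062)&(abs(uu-318)<22)&(abs(vv-190)<25))
E
python3 m.py scene0
python3 - <<'E'
import cv2
p=cv2.imread('pics/scene0.png')
cv2.imwrite('pics/sceneA.png',cv2.resize(p[150:230,110:350],None,fx=3.3,fy=3.3,interpolation=cv2.INTER_CUBIC))
E
```

```text
bench 30849 med [0.5568 0.0077 0.0008] min [ 0.3112 -0.389  -0.0033] max [0.7875 0.3831 0.0214] mid [ 0.5497 -0.0017  0.0105] uv 235.0 210.0
redtop 600 med [ 0.4915 -0.2211  0.0739] min [ 0.4501 -0.2633  0.071 ] max [ 0.5326 -0.1819  0.0779] mid [ 0.4915 -0.2224  0.0742] uv 147.0 181.0
red all 613 med [ 0.4917 -0.2209  0.0739] min [ 0.4501 -0.2636  0.0697] max [ 0.5333 -0.1819  0.0781] mid [ 0.4921 -0.2225  0.0608] uv 147.0 181.0
green 996 med [ 0.4625 -0.0397  0.0227] min [ 0.3071 -0.3988  0.0078] max [0.5113 0.0614 0.3918] mid [ 0.4075 -0.0113  0.2032] uv 216.0 177.0
green 0-0.015 63 med [ 0.5068 -0.0269  0.0101] min [ 0.4562 -0.0673  0.0018] max [0.5132 0.0197 0.0149] mid [ 0.4812 -0.0235  0.0082] uv 222.0 193.0
green 0.015-0.03 549 med [ 0.4788 -0.0172  0.0213] min [ 0.4273 -0.0617  0.0165] max [0.5109 0.025  0.0272] mid [ 0.4682 -0.0184  0.022 ] uv 225.0 182.0
green 0.035-0.06 36 med [ 0.4694 -0.0163  0.0397] min [ 0.4522 -0.0364  0.0354] max [ 0.4838 -0.0013  0.0437] mid [ 0.468  -0.0186  0.0395] uv 224.5 176.0
brass 231 med [ 0.3589 -0.384   0.2316] min [ 0.3033 -0.399   0.0435] max [ 0.4736 -0.0125  0.3969] mid [ 0.3878 -0.2057  0.2211] uv 70.0 103.0
post shoulder 226 med [0.5423 0.2343 0.0505] min [0.5137 0.2118 0.0466] max [0.5637 0.2634 0.0545] mid [0.538  0.2376 0.0505] uv 317.5 185.0
pin 31 med [0.5412 0.2366 0.076 ] min [0.5342 0.2309 0.0624] max [0.5446 0.2434 0.0827] mid [0.5394 0.2372 0.0728] uv 319.0 180.0
```

View pics/sceneA.png

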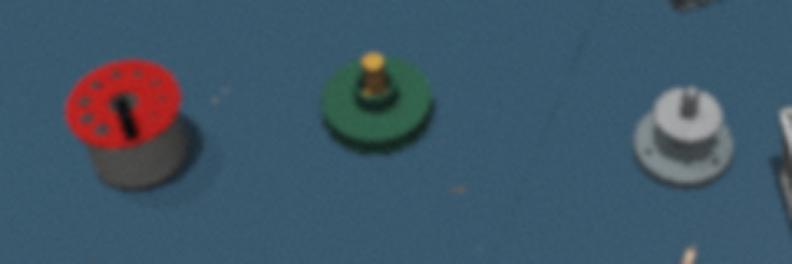

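```bash
cat > go.py <<'E'
from h import *
import sys
# usage: go.py x y z [yaw of tool y in deg]: prints needed shares in tool axes
s=monitor.get_state(); M=R(s['ee_rot']); t=np.array([float(a) for a in sys.argv[1:4]])
v=M.T@(t-s['ee_pos']); yaw=np.degrees(np.arctan2(M[1,1],M[0,1]))
out=f"t {s['t']:.2f} pos {s['ee_pos'].round(4)} yaw {yaw:.1f} q6 {s['joint_pos'][5]:.2f} w {s['width']*87:.1f} shares {(v/.15).round(3)}"
if len(sys.argv)>4:
    dy=(float(sys.argv[4])-yaw+90)%180-90; out+=f" turn {dy:.1f}deg share {-dy/30:.3f}"
print(out,'F',s['force'].round(1))
E
python3 - <<'E'
from h import *
z=np.load('pics/scene0.npz');p,d=z['p'],z['d'];uu,vv,P=cloud('scene',d)
g=(np.hypot(P[:,0]-.4915,P[:,1]+.2225)<.05)&(P[:,2]>.083)
Q=P[g];print(g.sum(),np.median(Q,0),Q.min(0),Q.max(0))
t=Q[Q[:,2]>.096];print(len(t),t.mean(0))
V=p[vv,uu].max(1);k=(np.hypot(P[:,0]-.4915,P[:,1]+.2225)<.06)&(P[:,2]>.08)&(V<60)
Q=P[k];print(k.sum(),Q.mean(0)); c=Q-Q.mean(0);print(np.linalg.svd(c[:,:2])[2])
E
python3 go.py .40 .35 .22
```

```text
46 [ 0.52542336 -0.2152685   0.09865987] [ 0.50596185 -0.22272098  0.08365099] [ 0.53328602 -0.20952113  0.10265411]
29 [ 0.52016834 -0.21626592  0.09970388]
35 [ 0.52205073 -0.21414724  0.09555454]
[[ 0.96982541  0.24380049]
 [-0.24380049  0.96982541]]
t 0.15 pos [0.2578 0.5687 0.2218] yaw 65.6 q6 -0.18 w 86.9 shares [-1.466 -0.936  0.013] F [-0.3  1.1  0. ]
```

```bash
python3 -m pendant '-0.33 -0.21 0 -0.28 1;-0.66 -0.42 0 -0.5 1;-1 -0.64 0 -0.75 1;-1 -0.64 0 -0.75 1'; python3 go.py .52 -.216 .2 103.5
```

```text
t: 0.55
ee_pos: [0.3558, 0.4165, 0.2216]
ee_rot: [-0.001, 0.016, 1.0, -0.002]
force: [-0.4, 1.0, 0.1]
width: 1.002
t 0.55 pos [0.3558 0.4165 0.2216] yaw 88.1 q6 -0.88 w 87.2 shares [-1.23  -4.178  0.155] turn 15.4deg share -0.512 F [-0.4  1.   0.1]
```

```bash
python3 -m pendant '-0.15 -0.33 0 0 1;-0.3 -0.66 0 0 1;-0.5 -1 0 -0.1 1;-0.5 -1 0 -0.1 1';python3 -m pendant '-0.15 -0.33 0 0 1;-0.3 -0.66 0 0 1;-0.5 -1 0 -0.1 1;-0.5 -1 0 -0.1 1';python3 -m pendant '-0.1 -0.33 0 0 1;-0.1 -0.66 0 0 1;-0.1 -1 0 -0.1 1;-0.1 -1 0 -0.1 1'; python3 go.py .52 -.216 .18 103.5
```

```text
t: 0.95
ee_pos: [0.4273, 0.2608, 0.2219]
ee_rot: [-0.001, -0.009, 1.0, -0.002]
force: [0.2, 0.4, -0.2]
width: 1.001
t: 1.35
ee_pos: [0.5074, 0.1085, 0.2225]
ee_rot: [0.0, -0.034, 0.999, -0.003]
force: [0.1, 0.3, 0.2]
width: 0.998
t: 1.75
ee_pos: [0.5335, -0.0456, 0.2232]
ee_rot: [0.001, -0.057, 0.998, -0.004]
force: [-0.2, 0.3, -0.2]
width: 0.998
t 1.75 pos [ 0.5335 -0.0456  0.2232] yaw 96.6 q6 -1.97 w 86.8 shares [ 0.22  -1.116  0.297] turn 6.9deg share -0.231 F [-0.2  0.3 -0.2]
```

```bash
python3 -m pendant '0.1 -0.33 0 -0.1 1;0.2 -0.66 0 -0.23 1;0.22 -0.9 0 -0.23 1;0.22 -1 0 -0.23 1;0.22 -1 0 -0.23 1'; python3 go.py .52 -.216 .18 103.5
python3 - <<'E'
from h import *
snap('wrist','w1')
E
```

```text
t: 2.25
ee_pos: [0.5182, -0.2, 0.2242]
ee_rot: [0.001, -0.116, 0.993, -0.004]
force: [0.0, 0.2, -0.2]
width: 0.999
t 2.25 pos [ 0.5182 -0.2     0.2242] yaw 103.3 q6 -2.37 w 86.9 shares [ 0.013 -0.104  0.295] turn 0.2deg share -0.008 F [ 0.   0.2 -0.2]
```

View pics/w1.png

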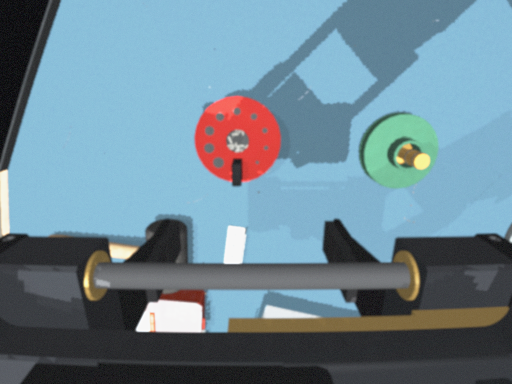

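The wrist picture shows the gauge at (238,139) with its rib at (237,173), and the cover at (400,150) with the knob top at (421,160).

```bash
cat > w.py <<'E'
from h import *
import sys
z=np.load(f'pics/{sys.argv[1]}.npz');p,d,pos,rot=z['p'],z['d'],z['pos'],z['rot'];n=str(z['n'])
hsv=cv2.cvtColor(p,cv2.COLOR_RGB2HSV).astype(int);H,S,V=hsv[...,0],hsv[...,1],hsv[...,2]
def big(m):
    m=m.astype(np.uint8); cs,_=cv2.findContours(m,cv2.RETR_EXTERNAL,cv2.CHAIN_APPROX_NONE); return max(cs,key=cv2.contourArea) if cs else None
def circ(name,m,h):
    c=big(m)
    if c is None or len(c)<8: return
    q=cv2.convexHull(c).reshape(-1,2)
    P=onplane(n,c.reshape(-1,2)+0.0,h,pos,rot)[:,:2]
    hp=cv2.convexHull(P.astype(np.float32)).reshape(-1,2); (cx,cy),r=cv2.minEnclosingCircle(hp)
    e=cv2.fitEllipse(hp) if len(hp)>5 else None
    print(name,'px',c.reshape(-1,2).mean(0).round(1),'mincircle',round(cx,4),round(cy,4),'d',round(2*r,4),'ell',np.round(e[0],4),np.round(e[1],4))
U,Vv=np.meshgrid(np.arange(512),np.arange(384)); top=Vv<225
circ('gauge',((H<8)|(H>172))&(S>140)&(V>80)&top,.074)
circ('cover skirt/top',(H>50)&(H<90)&(S>80)&top,.021)
circ('knob',(H>12)&(H<32)&(S>120)&(V>90)&top,.069)
uu,vv,P=cloud(n,d,pos,rot); v=V[vv,uu]
k=(P[:,2]>.085)&(P[:,2]<.115)&(v<70)&(vv<225)
if k.sum()>5:
    Q=P[k];t=Q[Q[:,2]>.095];print('rib',k.sum(),Q.mean(0).round(4),'top',t.mean(0).round(4),len(t))
E
python3 w.py w1
```

```text
gauge px [237.1 142.1] mincircle 0.4882 -0.2211 d 0.0903 ell [ 0.4884 -0.2212] [0.0891 0.0892]
cover skirt/top px [398.2 149.7] mincircle 0.4636 -0.022 d 0.1028 ell [ 0.4629 -0.0215] [0.0951 0.1029]
knob px [403.6 153.5] mincircle 0.4604 -0.04 d 0.0226 ell [ 0.4604 -0.0401] [0.0117 0.0222]
rib 1339 [ 0.479  -0.3917  0.1069] top [ 0.4787 -0.394   0.1071] 1322
```

```bash
python3 - <<'E'
from h import *
z=np.load('pics/w1.npz');p,d,pos,rot=z['p'],z['d'],z['pos'],z['rot']
m=(p.max(2)<60).astype(np.uint8);m[:, :190]=0;m[:,290:]=0;m[200:]=0;m[:120]=0
n,l,st,c=cv2.connectedComponentsWithStats(m);i=1+np.argmax(st[1:,4]);print(st[i],c[i])
v,u=np.nonzero(l==i); 
uu,vv,P=cloud('wrist',d,pos,rot);k=l[vv,uu]==i;Q=P[k];print(np.percentile(Q,[5,50,95],axis=0).round(4).tolist())
T=Q[Q[:,2]>.096];print(len(T),T.mean(0),T.min(0),T.max(0))
r=cv2.minAreaRect(np.c_[onplane('wrist',np.c_[u,v],.1,pos,rot)[:,:2]].astype(np.float32));print(r)
E
python3 go.py .5176 -.214 .16 103.5
```

```text
[233 160   8  25 164] [236.62195122 171.70121951]
[[0.5061, -0.2187, 0.0911], [0.5145, -0.2143, 0.0995], [0.5264, -0.2104, 0.1008]]
146 [ 0.51644315 -0.21415105  0.09969251] [ 0.5058174  -0.21958162  0.09669935] [ 0.52821173 -0.20948636  0.10121151]
((0.5154275894165039, -0.2143792361021042), (0.02490011602640152, 0.00702682975679636), 12.288591384887695)
t 2.30 pos [ 0.5177 -0.198   0.224 ] yaw 103.4 q6 -2.37 w 87.3 shares [ 0.025 -0.101  0.427] turn 0.1deg share -0.004 F [-0.2  0.4 -0.7]
```

```bash
python3 -m pendant '0.02 -0.1 0.1 0 0.5;0.02 -0.107 0.4 0 0.4;0.02 -0.107 0.6 0 0.4;0.02 -0.107 0.75 0 0.4;0.02 -0.107 0.75 0 0.4'; python3 go.py .5168 -.2143 .0775 103.5
python3 - <<'E'
from h import *
snap('wrist','w2')
E
```

```text
t: 2.8
ee_pos: [0.5161, -0.212, 0.1076]
ee_rot: [-0.003, -0.117, 0.993, -0.0]
force: [-1.0, 0.5, 0.2]
width: 0.634
t 2.80 pos [ 0.5161 -0.212   0.1076] yaw 103.5 q6 -2.39 w 55.2 shares [-0.002 -0.016  0.201] turn 0.0deg share -0.001 F [-1.   0.5  0.2]
```

View pics/w2.png

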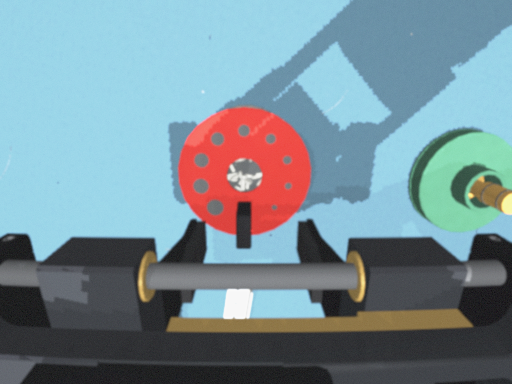

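The rib (244,225) sits about 6 px left of the jaws' middle, which agrees with the computed −2.4 mm. I'll descend and grip.

```bash
python3 -m pendant '0 -0.016 0.1 0 0.4;0 -0.016 0.2 0 0.4;0 -0.016 0.2 0 0.4;0 -0.016 0.2 0 0.4;0 -0.016 0.2 0 0;0 -0.016 0.2 0 0;0 -0.016 0.2 0 0;0 -0.016 0.2 0 0;0 -0.016 0.2 0 0;0 -0.016 0.2 0 0' 40; python3 go.py .5168 -.2143 .0775 103.5
```

```text
t: 3.85
ee_pos: [0.5182, -0.2157, 0.08]
ee_rot: [-0.001, -0.117, 0.993, -0.002]
force: [-0.4, -0.1, 3.4]
width: 0.111
t 3.85 pos [ 0.5182 -0.2157  0.08  ] yaw 103.5 q6 -2.39 w 9.7 shares [0.007 0.011 0.017] turn 0.0deg share -0.001 F [-0.4 -0.1  3.4]
```

```bash
python3 -m pendant '0 0 -0.1 0 0;0 0 -0.35 0 0;0 0 -0.65 0 0;0 0 -0.9 0 0;0 0 -0.9 0 0'; python3 go.py .539 .237 .22 103.5
python3 - <<'E'
from h import *
snap('wrist','w3')
E
python3 w.py w3
```

```text
t: 4.35
ee_pos: [0.5216, -0.2171, 0.2203]
ee_rot: [0.003, -0.117, 0.993, -0.005]
force: [0.8, -0.5, -0.8]
width: 0.113
t 4.35 pos [ 0.5216 -0.2171  0.2203] yaw 103.5 q6 -2.39 w 9.8 shares [-0.819  2.917 -0.028] turn 0.0deg share -0.001 F [ 0.8 -0.5 -0.8]
gauge px [251.4 176.1] mincircle 0.5364 -0.2144 d 0.1672 ell [ 0.5375 -0.2131] [0.1636 0.1677]
cover skirt/top px [414.  150.6] mincircle 0.4636 -0.0226 d 0.1036 ell [ 0.4629 -0.0221] [0.0952 0.1037]
knob px [420.1 155. ] mincircle 0.4607 -0.0417 d 0.0217 ell [ 0.4606 -0.0418] [0.0112 0.0211]
rib 962 [ 0.474  -0.4213  0.1081] top [ 0.474  -0.4213  0.1081] 962
```

View pics/w3.png

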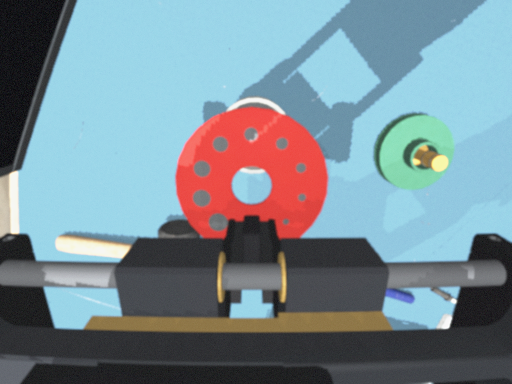

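The gauge is held, with its hole at (251,183). I'll fit its plane and the hole centre relative to the TCP.

```bash
cat > gz.py <<'E'
from h import *
import sys
z=np.load(f'pics/{sys.argv[1]}.npz');p,d,pos,rot=z['p'],z['d'],z['pos'],z['rot'];n=str(z['n'])
hsv=cv2.cvtColor(p,cv2.COLOR_RGB2HSV).astype(int);H,S,V=hsv[...,0],hsv[...,1],hsv[...,2]
red=(((H<8)|(H>172))&(S>140)&(V>80)).astype(np.uint8); red[240:]=0
uu,vv,P=cloud(n,d,pos,rot);Q=P[red[vv,uu]>0]
Q=Q[abs(Q[:,2]-np.median(Q[:,2]))<.012]
A=np.c_[Q[:,:2]-pos[:2],np.ones(len(Q))];c=np.linalg.lstsq(A,Q[:,2],rcond=None)[0];print('slopes deg',np.degrees(c[:2]).round(2),'z at tcp',c[2].round(4),'tcp z',pos[2].round(4))
cs,hi=cv2.findContours(red,cv2.RETR_CCOMP,cv2.CHAIN_APPROX_NONE)
h=max([x for i,x in enumerate(cs) if hi[0][i][3]>=0],key=cv2.contourArea)
zt=np.median(Q[:,2]); W=onplane(n,h.reshape(-1,2)+0.,zt,pos,rot)
(x,y),r=cv2.minEnclosingCircle(W[:,:2].astype(np.float32)); 
o=cv2.convexHull(max(cs,key=cv2.contourArea)).reshape(-1,2);o=o[o[:,1]<225];W2=onplane(n,o+0.,zt,pos,rot)
B=np.c_[2*W2[:,:2],np.ones(len(W2))];s=np.linalg.lstsq(B,(W2[:,:2]**2).sum(1),rcond=None)[0]
print('hole',x,y,'d',2*r,'outer',s[:2],'d',2*np.sqrt(s[2]+s[0]**2+s[1]**2))
M=R(rot);print('hole-tcp in tool',(M.T@(np.array([x,y,zt])-pos)).round(4),'dist',np.hypot(x-pos[0],y-pos[1]))
E
python3 gz.py w3
```

```text
slopes deg [ 0.71 -0.42] z at tcp 0.2143 tcp z 0.2203
hole 0.49202844500541687 -0.2218967229127884 d 0.026171956211328506 outer [ 0.49202098 -0.2220464 ] d 0.08985542117394289
hole-tcp in tool [0.0299 0.0023 0.0063] dist 0.02994613027119779
```

```bash
python3 -m pendant '-0.05 0.33 0 0 0;-0.15 0.66 0 0 0;-0.25 1 0 0 0;-0.25 1 0 0 0'; python3 go.py .56 .12 .22 103.5
python3 - <<'E'
from h import *
z=np.load('pics/scene0.npz');d=z['d'];uu,vv,P=cloud('scene',d)
for x in np.arange(.45,.85,.05):
  print(round(x,2),[round(float(np.percentile(P[(abs(P[:,0]-x)<.025)&(abs(P[:,1]-y)<.025),2],97)),3) if ((abs(P[:,0]-x)<.025)&(abs(P[:,1]-y)<.025)).any() else None for y in np.arange(.0,.5,.05)])
E
```

```text
t: 4.8
ee_pos: [0.5185, -0.0556, 0.2142]
ee_rot: [-0.002, -0.12, 0.993, -0.001]
force: [-0.2, -0.7, -1.0]
width: 0.112
t 4.80 pos [ 0.5185 -0.0556  0.2142] yaw 103.8 q6 -2.13 w 9.8 shares [-0.547  1.071 -0.043] turn -0.3deg share 0.009 F [-0.2 -0.7 -1. ]
0.45 [0.07, 0.02, 0.004, 0.004, 0.005, 0.004, 0.004, 0.004, 0.005, 0.047]
0.5 [0.039, 0.004, 0.004, 0.004, 0.049, 0.053, 0.004, 0.02, 0.021, 0.02]
0.55 [0.004, 0.004, 0.004, 0.004, 0.052, 0.077, 0.077, 0.076, 0.078, 0.05]
0.6 [0.004, 0.004, 0.004, 0.003, 0.004, 0.01, 0.077, 0.008, 0.077, 0.051]
0.65 [0.016, 0.015, 0.011, 0.01, 0.012, 0.005, 0.078, 0.007, 0.077, 0.051]
0.7 [None, 0.017, None, 0.017, 0.017, 0.016, 0.078, 0.02, 0.077, 0.05]
0.75 [0.125, 0.126, 0.124, 0.077, 0.016, 0.017, 0.07, 0.05, 0.072, 0.048]
0.8 [0.048, 0.049, 0.048, 0.055, 0.016, 0.017, 0.017, 0.016, 0.016, 0.049]
```

```bash
python3 -m pendant '-0.1 0.33 -0.04 0 0;-0.3 0.66 -0.04 0 0;-0.45 0.9 -0.04 0 0;-0.45 0.9 -0.04 0 0;-0.45 0.9 -0.04 0 0'; python3 go.py .568 .242 .22 103.5
python3 - <<'E'
from h import *
snap('wrist','w4')
E
python3 gz.py w4
```

```text
t: 5.3
ee_pos: [0.5513, 0.0926, 0.218]
ee_rot: [-0.003, -0.121, 0.993, -0.001]
force: [0.1, -0.5, -0.9]
width: 0.108
t 5.30 pos [0.5513 0.0926 0.218 ] yaw 103.9 q6 -1.84 w 9.4 shares [-0.348  0.94  -0.017] turn -0.4deg share 0.015 F [ 0.1 -0.5 -0.9]
slopes deg [-0.07 -0.03] z at tcp 0.212 tcp z 0.218
hole 0.5216641426086426 0.0875433161854744 d 0.02609345130622387 outer [0.52149362 0.08759098] d 0.08953426784037405
hole-tcp in tool [0.03   0.0023 0.0062] dist 0.030102242835320772
```

View pics/w4.png

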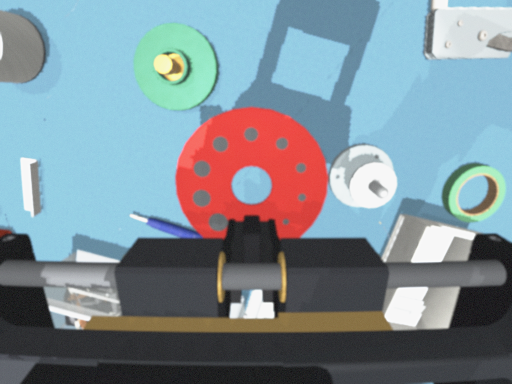

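The post shoulder is at (373,185) with the pin tip at (380,190). The cover at (175,66) is fully visible too.

```bash
cat > ps.py <<'E'
from h import *
import sys
z=np.load(f'pics/{sys.argv[1]}.npz');p,d,pos,rot=z['p'],z['d'],z['pos'],z['rot'];n=str(z['n'])
uu,vv,P=cloud(n,d,pos,rot)
def fit(name,k,h):
    m=np.zeros(d.shape,np.uint8);m[vv[k],uu[k]]=1
    cs,_=cv2.findContours(m,cv2.RETR_EXTERNAL,cv2.CHAIN_APPROX_NONE);c=max(cs,key=cv2.contourArea)
    W=onplane(n,c.reshape(-1,2)+0.,h,pos,rot)[:,:2];(x,y),r=cv2.minEnclosingCircle(W.astype(np.float32));print(name,k.sum(),'z',np.median(P[k,2]).round(4),'circ',round(x,4),round(y,4),'d',round(2*r,4),'mean',P[k].mean(0).round(4))
def near(x,y,r):return np.hypot(P[:,0]-x,P[:,1]-y)<r
q=[float(a) for a in sys.argv[2:]]
for j in range(0,len(q),5):
    x,y,r,lo,hi=q[j:j+5]; fit((x,y,lo,hi),near(x,y,r)&(P[:,2]>lo)&(P[:,2]<hi),(lo+hi)/2)
E
python3 ps.py w4 .539 .237 .05 .045 .055  .539 .237 .02 .07 .085 .539 .237 .06 .006 .02 .467 -.02 .06 .017 .025 .467 -.02 .03 .063 .075 .467 -.02 .03 .037 .045 .49 -.22 .05 .066 .074
```

```text
(0.539, 0.237, 0.045, 0.055) 1477 z 0.0498 circ 0.535 0.2375 d 0.0577 mean [0.5347 0.2359 0.0498]
(0.539, 0.237, 0.07, 0.085) 140 z 0.0769 circ 0.5348 0.2357 d 0.016 mean [0.5349 0.236  0.0769]
(0.539, 0.237, 0.006, 0.02) 1684 z 0.0118 circ 0.5346 0.236 d 0.0851 mean [0.5295 0.2232 0.0117]
(0.467, -0.02, 0.017, 0.025) 4821 z 0.0209 circ 0.464 -0.0179 d 0.0965 mean [ 0.4627 -0.0171  0.0208]
(0.467, -0.02, 0.063, 0.075) 295 z 0.0687 circ 0.4644 -0.0163 d 0.0196 mean [ 0.4643 -0.0164  0.0684]
(0.467, -0.02, 0.037, 0.045) 378 z 0.0408 circ 0.4641 -0.0172 d 0.0389 mean [ 0.4637 -0.0162  0.0407]
(0.49, -0.22, 0.066, 0.074) 128 z 0.0686 circ 0.4828 -0.1842 d 0.036 mean [ 0.4837 -0.1839  0.0684]
```

```bash
python3 go.py .5647 .2415 .115 103.9; python3 -m pendant '-0.12 0.33 0 0 0;-0.24 0.66 0 0 0;-0.32 0.95 0 0 0;-0.32 0.95 0.2 0 0;-0.32 0.95 0.5 0 0;-0.32 0.95 0.65 0 0;-0.32 0.95 0.65 0 0'; python3 go.py .5647 .2415 .115 103.9
python3 - <<'E'
from h import *
snap('wrist','w5');snap('side','s5')
E
python3 gz.py w5;python3 go.py .5647 .2415 .115 103.9;
```

```text
t 5.35 pos [0.5511 0.0913 0.2182] yaw 103.8 q6 -1.84 w 9.7 shares [-0.333  0.952  0.684] turn 0.1deg share -0.002 F [-0.3  0.   0.1]
t: 6.05
ee_pos: [0.5596, 0.2377, 0.1156]
ee_rot: [-0.009, -0.119, 0.993, -0.002]
force: [-0.1, -0.0, -0.8]
width: 0.114
t 6.05 pos [0.5596 0.2377 0.1156] yaw 103.7 q6 -1.59 w 9.9 shares [-0.039  0.016  0.003] turn 0.2deg share -0.006 F [-0.1 -0.  -0.8]
slopes deg [-0.68 -0.19] z at tcp 0.1096 tcp z 0.1156
hole 0.5297433733940125 0.23283234238624573 d 0.0262164119631052 outer [0.52964021 0.23273248] d 0.08967338773866518
hole-tcp in tool [0.0301 0.0023 0.0062] dist 0.030297054062033913
t 6.15 pos [0.5633 0.239  0.1198] yaw 103.7 q6 -1.59 w 9.5 shares [-0.013  0.014  0.032] turn 0.2deg share -0.006 F [ 1.  -1.2 -0.4]
```

View pics/w5.png

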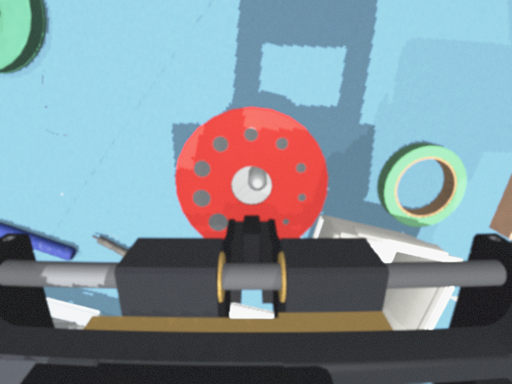

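View pics/s5.png

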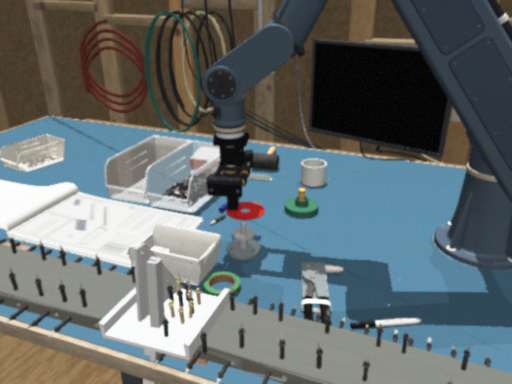

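The pin tip at (257,178) shows through the hole (251,183), so I'll go down in two steps.

```bash
python3 -m pendant '-0.013 0.014 0 0 0;-0.013 0.014 0.05 0 0;-0.013 0.014 0.12 0 0;-0.013 0.014 0.2 0 0;-0.013 0.014 0.25 0 0;-0.013 0.014 0.25 0 0;-0.013 0.014 0.25 0 0'; python3 go.py .5647 .2415 .0605 103.9
python3 - <<'E'
from h import *
snap('wrist','w6')
E
python3 gz.py w6;python3 ps.py w6 .535 .236 .01 .07 .085;python3 go.py .5647 .2415 .0605 103.9;
```

```text
t: 6.85
ee_pos: [0.5642, 0.2414, 0.0818]
ee_rot: [-0.004, -0.119, 0.993, -0.002]
force: [-0.4, -0.5, -0.1]
width: 0.11
t 6.85 pos [0.5642 0.2414 0.0818] yaw 103.7 q6 -1.59 w 9.6 shares [-0.005  0.     0.142] turn 0.2deg share -0.006 F [-0.4 -0.5 -0.1]
slopes deg [-0.2  -0.07] z at tcp 0.0758 tcp z 0.0818
hole 0.5344075560569763 0.23656292259693146 d 0.026167359203100204 outer [0.53441922 0.23647852] d 0.08985065145764384
hole-tcp in tool [0.03   0.0024 0.0062] dist 0.030141207325715794
(0.535, 0.236, 0.07, 0.085) 439 z 0.0771 circ 0.5343 0.2387 d 0.0148 mean [0.5347 0.2382 0.077 ]
t 6.90 pos [0.5645 0.2415 0.0822] yaw 103.7 q6 -1.59 w 10.0 shares [-0.003  0.     0.145] turn 0.2deg share -0.006 F [-0.1  0.2 -1.2]
```

View pics/w6.png

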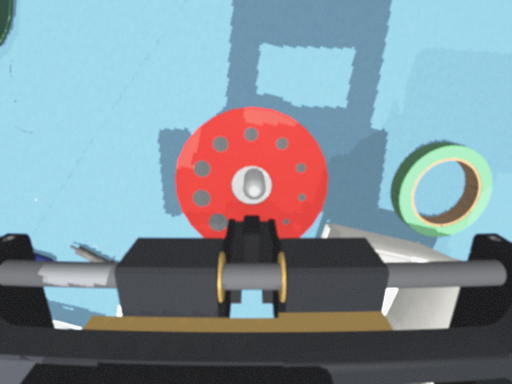

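```bash
python3 -m pendant '0 0 0.04 0 0;0 0.003 0.08 0 0;0 0.005 0.12 0 0;0 0.005 0.145 0 0;0 0.005 0.15 0 0;0 0.005 0.15 0 0'; python3 go.py .5647 .2415 .0605 103.9
python3 - <<'E'
from h import *
snap('wrist','w7')
E
python3 gz.py w7;python3 ps.py w7 .535 .236 .01 .07 .085;python3 go.py .5647 .2415 .0605 103.9;
```

```text
t: 7.5
ee_pos: [0.5637, 0.2421, 0.06]
ee_rot: [-0.005, -0.12, 0.993, -0.002]
force: [-2.3, -0.5, 3.9]
width: 0.108
t 7.50 pos [0.5637 0.2421 0.06  ] yaw 103.7 q6 -1.58 w 9.4 shares [-0.005 -0.005 -0.004] turn 0.2deg share -0.006 F [-2.3 -0.5  3.9]
slopes deg [-0.28 -0.1 ] z at tcp 0.0539 tcp z 0.06
hole 0.5490683913230896 0.2096484899520874 d 0.012245628982782364 outer [0.53395097 0.23713886] d 0.08983820965549745
hole-tcp in tool [ 0.0219 -0.028   0.0061] dist 0.03557037580521604
(0.535, 0.236, 0.07, 0.085) 555 z 0.0772 circ 0.5343 0.2398 d 0.0147 mean [0.5345 0.2382 0.0771]
t 7.55 pos [0.5638 0.2421 0.06  ] yaw 103.7 q6 -1.58 w 9.9 shares [-0.005 -0.005 -0.003] turn 0.2deg share -0.006 F [-1.5 -0.4  3.4]
```

Touching the shoulder (3.4 N up, plate top 0.054). I'll release and rise.

```bash
python3 -m pendant '0 0 0 0 0.35;0 0 0 0 0.35;0 0 0 0 0.35;0 0 0 0 0.35;0 0 -0.1 0 0.35;0 0 -0.3 0 0.35;0 0 -0.6 0 0.35;0 0 -0.9 0 0.35;0 0 -0.9 0 0.35'; 
python3 - <<'E'
from h import *
snap('wrist','w8')
E
python3 gz.py w8;python3 ps.py w8 .535 .236 .01 .07 .085; python3 go.py .464 -.0165 .21 103.9;
```

```text
t: 8.45
ee_pos: [0.5697, 0.2439, 0.2033]
ee_rot: [0.004, -0.12, 0.993, -0.001]
force: [0.6, 0.5, 0.6]
width: 0.35
slopes deg [-0.09 -0.01] z at tcp 0.0538 tcp z 0.2033
hole 0.5345506072044373 0.2370050847530365 d 0.028733782470226288 outer [0.53389868 0.23706241] d 0.08956502500988327
hole-tcp in tool [0.0368 0.002  0.1492] dist 0.03584419416804375
(0.535, 0.236, 0.07, 0.085) 161 z 0.0773 circ 0.5349 0.2381 d 0.0144 mean [0.5351 0.2384 0.0773]
t 8.50 pos [0.5676 0.2434 0.2001] yaw 103.7 q6 -1.58 w 30.2 shares [ 1.082 -1.519 -0.064] turn 0.2deg share -0.005 F [ 0.1 -0.7 -0.7]
```

View pics/w8.png

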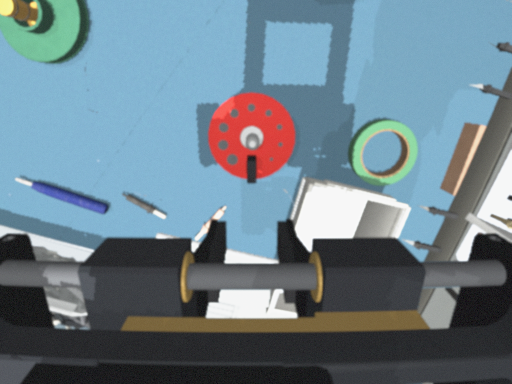

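The gauge lies flat on the shoulder (plate top 0.0538, pin through the hole). I'll go to the lids and check the monitor's clearance near the pot.

```bash
python3 -m pendant '0.3 -0.33 0 0 0.5;0.6 -0.66 0 0 0.5;0.8 -1 0 0 0.5;0.8 -1 0 0 0.5;0.8 -1 0 0 0.5'; python3 go.py .464 -.018 .2 103.7
python3 - <<'E'
from h import *
z=np.load('pics/scene0.npz');d=z['d'];uu,vv,P=cloud('scene',d)
for y in np.arange(-.5,-.2,.03):
    k=(abs(P[:,1]-y)<.015)&(P[:,0]>.3)&(P[:,0]<.7)&(P[:,2]>.03)
    print(round(y,2),k.sum(),[ (round(float(a),2),round(float(P[k&(abs(P[:,0]-a)<.025),2].max()),3)) for a in np.arange(.3,.7,.05) if (k&(abs(P[:,0]-a)<.025)).any()])
E
```

```text
t: 9.0
ee_pos: [0.4836, 0.0658, 0.1996]
ee_rot: [-0.002, -0.117, 0.993, -0.001]
force: [-0.6, -0.2, 0.7]
width: 0.498
t 9.00 pos [0.4836 0.0658 0.1996] yaw 103.5 q6 -1.90 w 43.3 shares [ 0.257 -0.513 -0.001] turn 0.2deg share -0.008 F [-0.6 -0.2  0.7]
-0.5 0 []
-0.47 395 [(0.55, 0.324)]
-0.44 3799 [(0.4, 0.419), (0.45, 0.419), (0.5, 0.419), (0.55, 0.383)]
-0.41 4432 [(0.3, 0.419), (0.35, 0.42), (0.4, 0.42), (0.45, 0.42), (0.5, 0.418)]
-0.38 2419 [(0.3, 0.42), (0.35, 0.42), (0.4, 0.418)]
-0.35 33 []
-0.32 85 [(0.65, 0.05)]
-0.29 277 [(0.65, 0.058)]
-0.26 392 [(0.45, 0.077), (0.5, 0.078), (0.55, 0.076), (0.65, 0.056)]
-0.23 340 [(0.45, 0.079), (0.5, 0.103), (0.55, 0.101)]
```

```bash
python3 -m pendant '0.15 -0.3 0 0 0.5;0.25 -0.5 0 0 0.5;0.25 -0.5 0.1 0 0.5;0.25 -0.5 0.25 0 0.5;0.25 -0.5 0.25 0 0.5'; python3 go.py .464 -.018 .045 103.7
python3 - <<'E'
from h import *
snap('wrist','w9')
E
python3 ps.py w9 .464 -.018 .06 .017 .025 .464 -.018 .03 .063 .075 .464 -.018 .03 .037 .045
```

```text
t: 9.5
ee_pos: [0.4623, -0.0153, 0.1602]
ee_rot: [-0.005, -0.117, 0.993, 0.0]
force: [-0.6, -0.1, -0.0]
width: 0.501
t 9.50 pos [ 0.4623 -0.0153  0.1602] yaw 103.4 q6 -2.08 w 43.6 shares [-0.014 -0.021  0.768] turn 0.3deg share -0.010 F [-0.6 -0.1 -0. ]
(0.464, -0.018, 0.017, 0.025) 5269 z 0.0208 circ 0.4629 -0.0179 d 0.0961 mean [ 0.4603 -0.0185  0.0208]
(0.464, -0.018, 0.063, 0.075) 315 z 0.0687 circ 0.4623 -0.0172 d 0.0195 mean [ 0.4625 -0.0174  0.0683]
(0.464, -0.018, 0.037, 0.045) 387 z 0.0406 circ 0.4627 -0.0181 d 0.0379 mean [ 0.4594 -0.0186  0.0406]
```

View pics/w9.png

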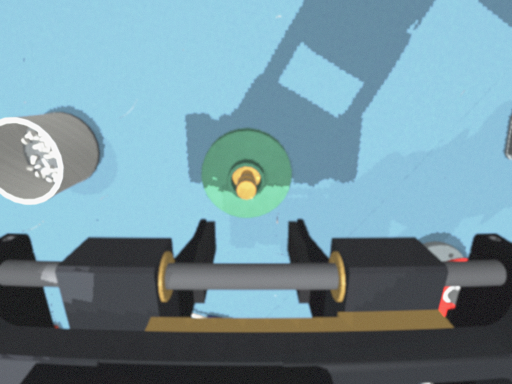

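```bash
python3 go.py .4625 -.0193 .045 103.7; python3 -m pendant '0 -0.027 0 0 0.5;0 -0.027 0.2 0 0.5;0 -0.027 0.45 0 0.5;0 -0.027 0.6 0 0.5;0 -0.027 0.6 0 0.5'; python3 go.py .4625 -.0193 .045 103.7
```

```text
t 9.55 pos [ 0.4633 -0.0153  0.1612] yaw 103.5 q6 -2.08 w 43.5 shares [ 0.005 -0.025  0.775] turn 0.2deg share -0.008 F [ 0.6 -0.6 -0.3]
t: 10.05
ee_pos: [0.4625, -0.0188, 0.0697]
ee_rot: [-0.006, -0.117, 0.993, 0.001]
force: [-0.0, -0.3, -0.3]
width: 0.5
t 10.05 pos [ 0.4625 -0.0188  0.0697] yaw 103.5 q6 -2.08 w 43.5 shares [-0.001 -0.004  0.164] turn 0.2deg share -0.007 F [-0.  -0.3 -0.3]
```

```bash
python3 -m pendant '0 -0.004 0.08 0 0.5;0 -0.004 0.16 0 0.5;0 -0.004 0.16 0 0.5;0 -0.004 0.16 0 0.5;0 -0.004 0.16 0 0;0 -0.004 0.16 0 0;0 -0.004 0.16 0 0;0 -0.004 0.16 0 0;0 -0.004 0.16 0 0' 50; python3 go.py .4625 -.0193 .045 103.7
```

```text
t: 10.95
ee_pos: [0.4627, -0.0196, 0.0458]
ee_rot: [-0.006, -0.118, 0.993, 0.0]
force: [0.1, -1.3, 1.6]
width: 0.191
t 10.95 pos [ 0.4627 -0.0196  0.0458] yaw 103.5 q6 -2.08 w 16.6 shares [0.001 0.002 0.005] turn 0.2deg share -0.007 F [ 0.1 -1.3  1.6]
```

```bash
python3 -m pendant '0 0 -0.05 0 0;0 0 -0.2 0 0;0 0 -0.4 0 0;0 0 -0.65 0 0;0 0 -0.85 0 0;0 0 -0.85 0 0;0 0 -0.85 0 0';python3 go.py .488 -.223 .19 103.7
python3 - <<'E'
from h import *
snap('wrist','w10');snap('side','s10')
E
python3 ps.py w10 .464 -.018 .06 .14 .156 .464 -.018 .03 .185 .23 .49 -.223 .06 .065 .075
```

```text
t: 11.65
ee_pos: [0.4636, -0.0193, 0.1735]
ee_rot: [-0.005, -0.118, 0.993, 0.0]
force: [-0.3, 0.8, -2.7]
width: 0.192
t 11.65 pos [ 0.4636 -0.0193  0.1735] yaw 103.5 q6 -2.08 w 16.7 shares [ 0.16  -1.358 -0.111] turn 0.2deg share -0.007 F [-0.3  0.8 -2.7]
(0.464, -0.018, 0.14, 0.156) 8848 z 0.1485 circ 0.4604 -0.0177 d 0.0961 mean [ 0.445  -0.021   0.1485]
(0.464, -0.018, 0.185, 0.23) 2635 z 0.1992 circ 0.4544 -0.0191 d 0.0385 mean [ 0.458  -0.0182  0.2038]
(0.49, -0.223, 0.065, 0.075) 1339 z 0.0693 circ 0.4843 -0.2206 d 0.0827 mean [ 0.4836 -0.2191  0.0688]
```

View pics/w10.png

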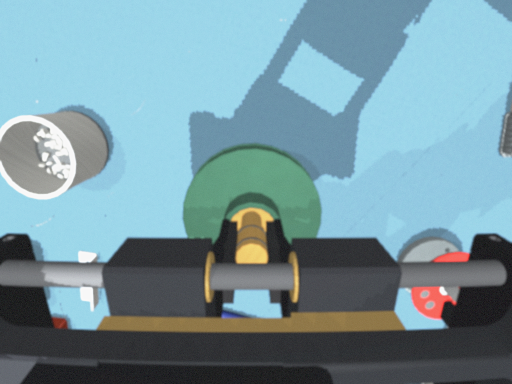

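View pics/s10.png

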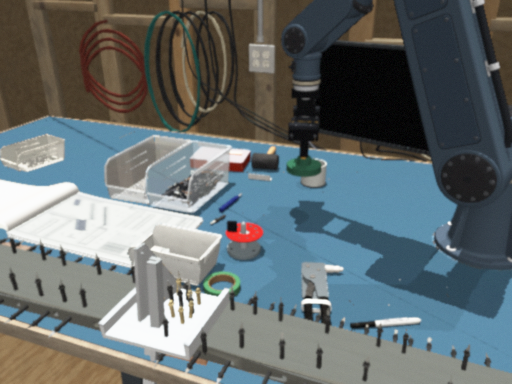

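The pair is held (cover at (250,210)) and the bare pot is at (38,155). I'll move nearer and measure the pot again.

```bash
python3 -m pendant '0.05 -0.2 -0.05 0 0;0.1 -0.4 -0.1 0 0;0.1 -0.55 -0.1 0 0;0.1 -0.55 -0.1 0 0;0.1 -0.55 -0.1 0 0';python3 go.py .488 -.223 .19 103.7
python3 - <<'E'
from h import *
snap('wrist','w11');snap('scene','c11')
E
for i in w11 c11; do python3 ps.py $i .488 -.223 .06 .065 .075;done
```

```text
t: 12.25
ee_pos: [0.4662, -0.1025, 0.1853]
ee_rot: [-0.009, -0.117, 0.993, 0.003]
force: [-1.6, -0.1, -2.6]
width: 0.192
t 12.25 pos [ 0.4662 -0.1025  0.1853] yaw 103.4 q6 -2.25 w 16.7 shares [ 0.045 -0.815 -0.036] turn 0.3deg share -0.010 F [-1.6 -0.1 -2.6]
(0.488, -0.223, 0.065, 0.075) 1206 z 0.0694 circ 0.4848 -0.2212 d 0.0809 mean [ 0.4843 -0.2236  0.0691]
(0.488, -0.223, 0.065, 0.075) 160 z 0.0692 circ 0.488 -0.2219 d 0.0856 mean [ 0.4872 -0.2238  0.069 ]
```

View pics/w11.png

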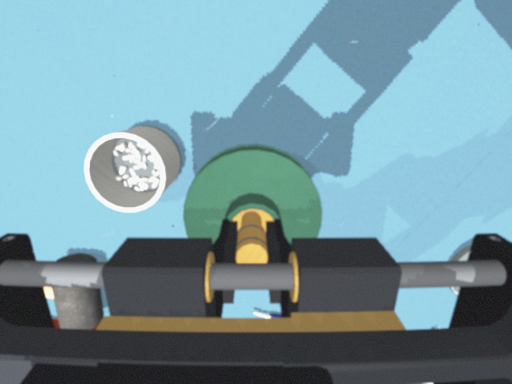

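View pics/c11.png

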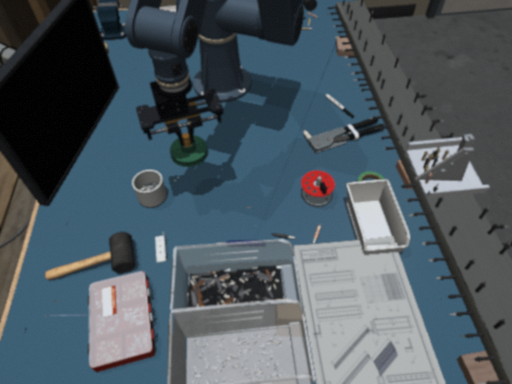

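```bash
python3 - <<'E'
from h import *
for f in('w10','w11'):
    z=np.load(f'pics/{f}.npz');p,d,pos,rot=z['p'],z['d'],z['pos'],z['rot']
    hsv=cv2.cvtColor(p,cv2.COLOR_RGB2HSV).astype(int);H,S,V=hsv[...,0],hsv[...,1],hsv[...,2]
    m=(H>12)&(H<32)&(S>110)&(V>70);m[290:]=0;m[:, :225]=0;m[:,280:]=0
    uu,vv,P=cloud('wrist',d,pos,rot);k=m[vv,uu];Q=(P[k]-pos)@R(rot)
    Q=Q[(np.abs(Q[:,1])<.015)&(abs(Q[:,0])<.02)]
    for a in np.arange(-.028,.03,.004):
        s=Q[(Q[:,2]>=a)&(Q[:,2]<a+.004)]
        if len(s)>5: print(f,'tool z %.3f'%a,len(s),'x %.4f..%.4f'%tuple(np.percentile(s[:,0],[3,97])),'y %.4f..%.4f'%tuple(np.percentile(s[:,1],[3,97])))
    g=(H>50)&(H<90)&(S>80);k=g[vv,uu];Q=(P[k]-pos)@R(rot);Q=Q[np.hypot(Q[:,0],Q[:,1])<.06];t=Q[abs(Q[:,2]-.025)<.006]
    A=np.c_[t[:,:2],np.ones(len(t))];print('cover top plane slopes deg (tool)',np.degrees(np.linalg.lstsq(A,t[:,2],rcond=None)[0][:2]), 'y range',np.percentile(t[:,1],[.5,99.5]),'x max',t[:,0].max())
E
```

```text
w10 tool z -0.028 40 x -0.0027..0.0062 y -0.0063..0.0112
w10 tool z -0.024 570 x -0.0039..0.0069 y -0.0053..0.0102
w10 tool z -0.020 53 x 0.0006..0.0074 y -0.0060..0.0109
w10 tool z -0.016 61 x 0.0036..0.0075 y -0.0041..0.0094
w10 tool z -0.012 87 x 0.0027..0.0075 y -0.0052..0.0098
w10 tool z -0.008 98 x 0.0020..0.0098 y -0.0060..0.0108
w10 tool z -0.004 49 x 0.0028..0.0102 y -0.0074..0.0135
w10 tool z 0.000 46 x 0.0030..0.0094 y -0.0066..0.0099
w10 tool z 0.004 31 x 0.0022..0.0070 y -0.0053..0.0096
w10 tool z 0.008 22 x 0.0028..0.0056 y -0.0032..0.0068
w10 tool z 0.012 48 x 0.0012..0.0054 y -0.0034..0.0084
w10 tool z 0.016 45 x 0.0002..0.0053 y -0.0043..0.0085
w10 tool z 0.020 45 x 0.0008..0.0053 y -0.0040..0.0082
w10 tool z 0.024 184 x -0.0065..0.0061 y -0.0096..0.0135
w10 tool z 0.028 130 x -0.0086..0.0059 y -0.0098..0.0141
cover top plane slopes deg (tool) [0.89621647 0.23754206] y range [-0.04319057  0.04832083] x max 0.04876194179883738
w11 tool z -0.028 30 x -0.0027..0.0040 y -0.0063..0.0112
w11 tool z -0.024 576 x -0.0041..0.0069 y -0.0053..0.0102
w11 tool z -0.020 55 x 0.0011..0.0075 y -0.0056..0.0105
w11 tool z -0.016 58 x 0.0036..0.0076 y -0.0040..0.0091
w11 tool z -0.012 87 x 0.0025..0.0072 y -0.0053..0.0098
w11 tool z -0.008 99 x 0.0017..0.0098 y -0.0060..0.0108
w11 tool z -0.004 47 x 0.0026..0.0104 y -0.0077..0.0137
w11 tool z 0.000 50 x 0.0029..0.0084 y -0.0058..0.0095
w11 tool z 0.004 26 x 0.0021..0.0073 y -0.0054..0.0093
w11 tool z 0.008 22 x 0.0023..0.0055 y -0.0032..0.0075
w11 tool z 0.012 47 x 0.0012..0.0055 y -0.0035..0.0084
w11 tool z 0.016 45 x 0.0001..0.0051 y -0.0043..0.0079
w11 tool z 0.020 45 x -0.0005..0.0051 y -0.0044..0.0086
w11 tool z 0.024 164 x -0.0070..0.0053 y -0.0090..0.0139
w11 tool z 0.028 109 x -0.0085..0.0050 y -0.0095..0.0140
cover top plane slopes deg (tool) [0.92530132 0.29302764] y range [-0.04269827  0.04882925] x max 0.04819646500489046
```

```bash
python3 go.py .4841 -.2236 .13 103.5; python3 -m pendant '0.03 -0.25 0 0 0;0.05 -0.5 0 0 0;0.05 -0.7 0 0 0;0.05 -0.81 0 0 0;0.05 -0.81 0.15 0 0;0.05 -0.81 0.3 0 0;0.05 -0.81 0.3 0 0;0.05 -0.81 0.3 0 0';python3 go.py .4841 -.2236 .13 103.5
python3 - <<'E'
from h import *
snap('wrist','w12');snap('scene','c12')
E
python3 go.py .4841 -.2236 .13 103.5
python3 - <<'E'
import cv2
p=cv2.imread('pics/c12.png')
cv2.imwrite('pics/c12z.png',cv2.resize(p[90:230,90:230],None,fx=4,fy=4,interpolation=cv2.INTER_CUBIC))
E
```

```text
t 12.35 pos [ 0.466  -0.1016  0.1857] yaw 103.5 q6 -2.25 w 16.5 shares [ 0.066 -0.821  0.367] turn -0.0deg share 0.000 F [ 0.2  0.2 -2.9]
t: 13.15
ee_pos: [0.4859, -0.2201, 0.1397]
ee_rot: [-0.01, -0.118, 0.993, 0.003]
force: [-1.0, 0.1, -2.5]
width: 0.192
t 13.15 pos [ 0.4859 -0.2201  0.1397] yaw 103.6 q6 -2.43 w 16.7 shares [ 0.016 -0.02   0.064] turn -0.1deg share 0.002 F [-1.   0.1 -2.5]
t 13.25 pos [ 0.487  -0.2211  0.1409] yaw 103.6 q6 -2.43 w 16.7 shares [ 0.021 -0.012  0.073] turn -0.1deg share 0.002 F [ 1.1 -0.4 -3.5]
```

View pics/w12.png

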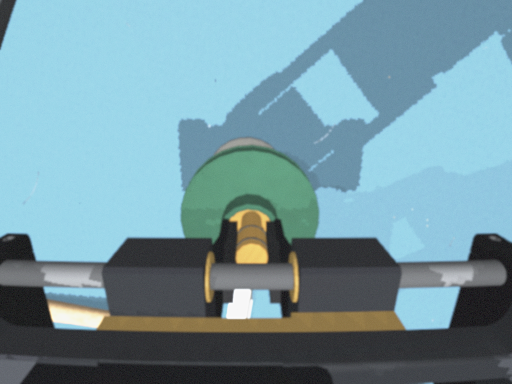

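View pics/c12z.png

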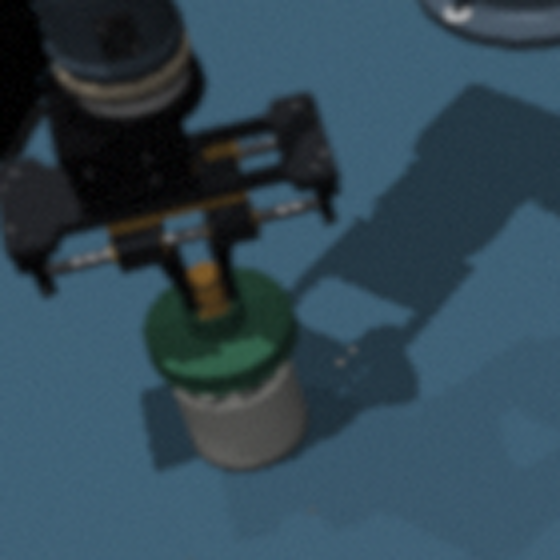

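```bash
python3 -m pendant '0.021 -0.014 0 0 0;0.021 -0.014 0.06 0 0;0.021 -0.014 0.11 0 0;0.021 -0.014 0.11 0 0;0.021 -0.014 0.11 0 0';python3 go.py .4841 -.2236 .1038 103.5
python3 - <<'E'
from h import *
snap('side','s13')
p=cv2.imread('pics/s13.png')
cv2.imwrite('pics/s13z.png',cv2.resize(p[80:220,240:380],None,fx=4,fy=4,interpolation=cv2.INTER_CUBIC))
E
python3 go.py .4841 -.2236 .1038 103.5
```

```text
t: 13.75
ee_pos: [0.4838, -0.2237, 0.1239]
ee_rot: [-0.009, -0.118, 0.993, 0.002]
force: [0.1, 0.0, -3.0]
width: 0.19
t 13.75 pos [ 0.4838 -0.2237  0.1239] yaw 103.6 q6 -2.44 w 16.5 shares [-0.004 -0.001  0.134] turn -0.1deg share 0.002 F [ 0.1  0.  -3. ]
t 13.80 pos [ 0.4841 -0.2239  0.1242] yaw 103.6 q6 -2.44 w 16.5 shares [-0.003  0.001  0.136] turn -0.1deg share 0.002 F [ 0.5 -0.4 -3. ]
```

View pics/s13z.png

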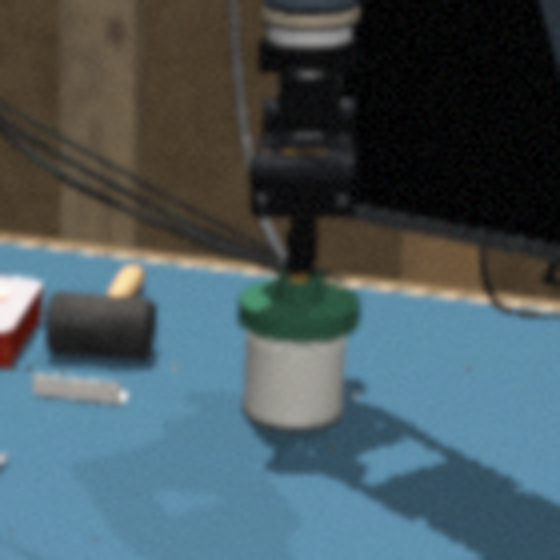

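In the side view the cover (centre 299) is over the pot (centre 296), within about 1 mm. I'll lower it slowly.

```bash
python3 -m pendant '0 0 0.03 0 0;0 0 0.05 0 0;0 0 0.07 0 0;0 0 0.085 0 0;0 0 0.085 0 0';python3 go.py .4841 -.2236 .1038 103.5
```

```text
t: 14.3
ee_pos: [0.4837, -0.2237, 0.1111]
ee_rot: [-0.009, -0.118, 0.993, 0.002]
force: [0.7, 0.3, -2.6]
width: 0.191
t 14.30 pos [ 0.4837 -0.2237  0.1111] yaw 103.6 q6 -2.44 w 16.6 shares [-0.004 -0.     0.048] turn -0.1deg share 0.002 F [ 0.7  0.3 -2.6]
```

Plug foot is about 5 mm inside the mouth with no contact force; continuing.

```bash
python3 -m pendant '0 0 0.02 0 0;0 0 0.035 0 0;0 0 0.05 0 0;0 0 0.055 0 0;0 0 0.055 0 0';python3 go.py .4841 -.2236 .1038 103.5
```

```text
t: 14.8
ee_pos: [0.4832, -0.2236, 0.1038]
ee_rot: [-0.009, -0.118, 0.993, 0.002]
force: [-2.4, 0.7, 5.2]
width: 0.193
t 14.80 pos [ 0.4832 -0.2236  0.1038] yaw 103.6 q6 -2.44 w 16.8 shares [-0.006 -0.001 -0.   ] turn -0.1deg share 0.002 F [-2.4  0.7  5.2]
```

Seated: contact at exactly the expected height of 0.1038. I'll release and rise.

```bash
python3 -m pendant '0 0 0 0 0.6;0 0 0 0 0.6;0 0 0 0 0.6;0 0 0 0 0.6;0 0 -0.1 0 0.6;0 0 -0.25 0 0.6;0 0 -0.4 0 0.6;0 0 -0.45 0 0.6;0 0 -0.45 0 0.6' ;python3 go.py .4841 -.2236 .085 103.5
python3 - <<'E'
from h import *
snap('wrist','w14');snap('side','s14')
p=cv2.imread('pics/s14.png')
cv2.imwrite('pics/s14z.png',cv2.resize(p[80:220,240:380],None,fx=4,fy=4,interpolation=cv2.INTER_CUBIC))
E
python3 ps.py w14 .484 -.221 .06 .073 .083 .484 -.221 .03 .095 .103 .484 -.221 .03 .12 .132
python3 - <<'E'
from h import *
z=np.load('pics/w14.npz');uu,vv,P=cloud('wrist',z['d'],z['pos'],z['rot'])
k=(np.hypot(P[:,0]-.484,P[:,1]+.221)<.044)&(abs(P[:,2]-.079)<.006);Q=P[k];A=np.c_[Q[:,:2]-[.484,-.221],np.ones(len(Q))];c=np.linalg.lstsq(A,Q[:,2],rcond=None)[0];print(np.degrees(c[:2]),c[2])
E
```

```text
t: 15.7
ee_pos: [0.4852, -0.2242, 0.1722]
ee_rot: [-0.008, -0.118, 0.993, 0.001]
force: [-0.2, 0.1, -0.7]
width: 0.598
t 15.70 pos [ 0.4852 -0.2242  0.1722] yaw 103.6 q6 -2.44 w 52.0 shares [-0.003  0.003  0.581] turn -0.1deg share 0.002 F [-0.2  0.1 -0.7]
(0.484, -0.221, 0.073, 0.083) 7025 z 0.0788 circ 0.4826 -0.2223 d 0.0968 mean [ 0.4791 -0.2233  0.0787]
(0.484, -0.221, 0.095, 0.103) 524 z 0.0986 circ 0.4821 -0.2226 d 0.0384 mean [ 0.4784 -0.2239  0.0985]
(0.484, -0.221, 0.12, 0.132) 466 z 0.1266 circ 0.4829 -0.2212 d 0.0198 mean [ 0.4829 -0.2213  0.1261]
[-0.07524876 -0.02163421] 0.07873868669845986
```

View pics/w14.png

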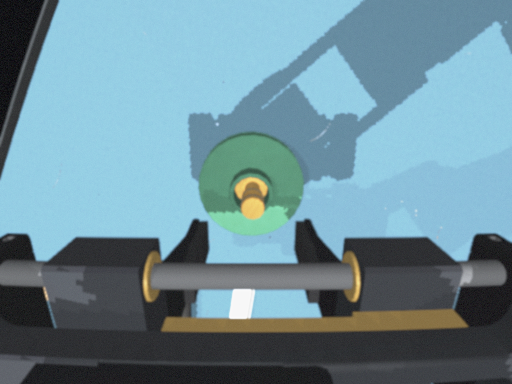

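View pics/s14z.png

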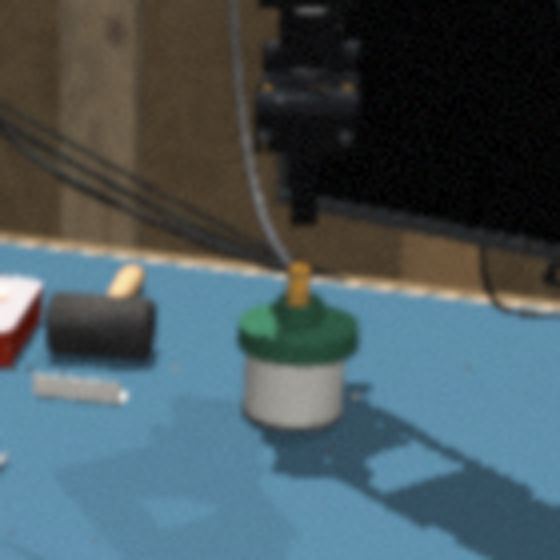

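All heights match seating: cover top 0.0788, collar top 0.0986, knob top 0.1266, level to 0.1°. I'll lower the jaws over the collar.

```bash
python3 go.py .4829 -.2247 .0825 103.5; python3 -m pendant '0.014 0 0 0 0.7;0.014 0 0.15 0 0.7;0.014 0 0.35 0 0.7;0.014 0 0.45 0 0.7;0.014 0 0.5 0 0.7;0.014 0 0.5 0 0.7';python3 go.py .4829 -.2247 .0825 103.5
```

```text
t 15.80 pos [ 0.484  -0.2234  0.1706] yaw 103.6 q6 -2.44 w 52.2 shares [-0.001 -0.011  0.587] turn -0.1deg share 0.002 F [-0.5 -0.2  0.1]
t: 16.4
ee_pos: [0.4795, -0.2231, 0.0941]
ee_rot: [-0.011, -0.118, 0.993, 0.004]
force: [0.4, -0.0, -0.4]
width: 0.702
t 16.40 pos [ 0.4795 -0.2231  0.0941] yaw 103.6 q6 -2.44 w 61.1 shares [-0.021 -0.017  0.076] turn -0.1deg share 0.002 F [ 0.4 -0.  -0.4]
```

```bash
python3 -m pendant '-0.02 -0.015 0.03 0 0.7;-0.02 -0.015 0.05 0 0.7;-0.02 -0.015 0.07 0 0.7;-0.02 -0.015 0.07 0 0.7';python3 go.py .4829 -.2247 .0825 103.5
```

```text
t: 16.8
ee_pos: [0.4827, -0.2245, 0.0835]
ee_rot: [-0.011, -0.118, 0.993, 0.004]
force: [-0.4, 0.0, -0.1]
width: 0.697
t 16.80 pos [ 0.4827 -0.2245  0.0835] yaw 103.6 q6 -2.44 w 60.6 shares [-0.001 -0.002  0.007] turn -0.1deg share 0.002 F [-0.4  0.  -0.1]
```

```bash
python3 -m pendant '0 -0.002 0.005 0 0;0 -0.002 0.005 0 0;0 -0.002 0.005 0 0;0 -0.002 0.005 0 0;0 -0.002 0.005 0 0;0 -0.002 0.005 0 0;0 -0.002 0.005 0 0' 40;python3 go.py .4829 -.2247 .0825 103.5
```

```text
t: 17.5
ee_pos: [0.4828, -0.2248, 0.0829]
ee_rot: [-0.011, -0.118, 0.993, 0.004]
force: [0.6, -0.1, 1.6]
width: 0.424
t 17.50 pos [ 0.4828 -0.2248  0.0829] yaw 103.6 q6 -2.44 w 36.9 shares [-0.001  0.001  0.003] turn -0.1deg share 0.002 F [ 0.6 -0.1  1.6]
```

```bash
python3 go.py .4828 -.2248 .2229; python3 -m pendant '0 0 -0.03 0 0;0 0 -0.07 0 0;0 0 -0.12 0 0;0 0 -0.18 0 0;0 0 -0.18 0 0';python3 go.py .4828 -.2248 .20
python3 - <<'E'
from h import *
snap('side','s15')
p=cv2.imread('pics/s15.png')
cv2.imwrite('pics/s15z.png',cv2.resize(p[80:220,240:380],None,fx=4,fy=4,interpolation=cv2.INTER_CUBIC))
E
```

```text
t 17.50 pos [ 0.4828 -0.2248  0.0829] yaw 103.6 q6 -2.44 w 36.9 shares [ 0.019  0.01  -0.933] F [ 0.6 -0.1  1.6]
t: 18.0
ee_pos: [0.4843, -0.2256, 0.1115]
ee_rot: [-0.009, -0.118, 0.993, 0.003]
force: [0.0, -0.4, -0.7]
width: 0.424
t 18.00 pos [ 0.4843 -0.2256  0.1115] yaw 103.6 q6 -2.44 w 36.9 shares [ 0.019  0.012 -0.59 ] F [ 0.  -0.4 -0.7]
```

View pics/s15z.png

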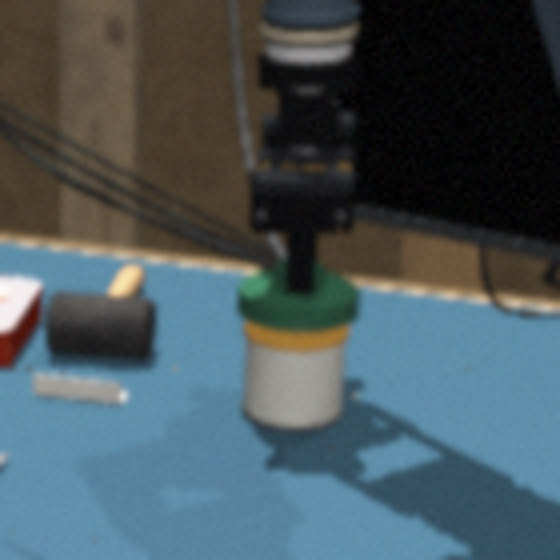

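The brass flange sits on the pot's rim and the green cover rises alone. I'll continue up.

```bash
python3 -m pendant '0.005 0.002 -0.1 0 0;0.012 0.006 -0.25 0 0;0.016 0.009 -0.4 0 0;0.02 0.012 -0.55 0 0;0.02 0.012 -0.65 0 0;0.02 0.012 -0.65 0 0;0.02 0.012 -0.65 0 0;0.02 0.012 -0.65 0 0';python3 go.py .4828 -.2248 .20
python3 - <<'E'
from h import *
snap('side','s16');snap('scene','c16');snap('wrist','w16')
p=cv2.imread('pics/s16.png');c=cv2.imread('pics/c16.png')
a=cv2.resize(p[80:220,220:360],None,fx=2.8,fy=2.8,interpolation=cv2.INTER_CUBIC);b=cv2.resize(c[90:230,90:230],None,fx=2.8,fy=2.8,interpolation=cv2.INTER_CUBIC)
cv2.imwrite('pics/x16.png',cv2.hconcat([a,b]))
z=np.load('pics/w16.npz');hsv=cv2.cvtColor(z['p'],cv2.COLOR_RGB2HSV).astype(int)
uu,vv,P=cloud('wrist',z['d'],z['pos'],z['rot']);h=hsv[vv,uu]
k=(h[:,0]>50)&(h[:,0]<90)&(h[:,1]>80)&(abs(P[:,2]-(z['pos'][2]-.004))<.012)&(np.hypot(*(P[:,:2]-z['pos'][:2]).T)<.05);Q=P[k]
A=np.c_[Q[:,:2]-z['pos'][:2],np.ones(len(Q))];c=np.linalg.lstsq(A,Q[:,2],rcond=None)[0];print(k.sum(),'tilt',np.degrees(c[:2]),'top z',c[2],'tcp',z['pos'][2])
for n in('s16','c16'):
    z=np.load(f'pics/{n}.npz');uu,vv,P=cloud(str(z['n']),z['d']);h=cv2.cvtColor(z['p'],cv2.COLOR_RGB2HSV).astype(int)[vv,uu]
    r=np.hypot(P[:,0]-.484,P[:,1]+.223)<.06
    b=r&(h[:,0]>10)&(h[:,0]<32)&(h[:,1]>110)&(P[:,2]<.15)
    g=r&(h[:,0]>45)&(h[:,0]<90)&(h[:,1]>80)
    print(n,'brass z',np.percentile(P[b,2],[2,30,50,70,98]).round(3) if b.any() else 0,'green z',np.percentile(P[g,2],[2,98]).round(3))
E
python3 go.py .4828 -.2248 .20;python3 ps.py c16 .539 .237 .05 .05 .058 .539 .237 .01 .07 .085
```

```text
t: 18.85
ee_pos: [0.4818, -0.2241, 0.2072]
ee_rot: [-0.011, -0.118, 0.993, 0.004]
force: [-0.5, -0.1, -1.9]
width: 0.426
t 18.85 pos [ 0.4818 -0.2241  0.2072] yaw 103.6 q6 -2.44 w 37.1 shares [-0.007 -0.007  0.048] F [-0.5 -0.1 -1.9]
9425 tilt [1.89301534 0.55768338] top z 0.2041147520382004 tcp 0.20723686954944937
s16 brass z [0.07  0.073 0.073 0.075 0.124] green z [0.185 0.228]
c16 brass z [0.072 0.075 0.077 0.078 0.126] green z [0.189 0.329]
t 19.00 pos [ 0.4821 -0.2243  0.2073] yaw 103.6 q6 -2.44 w 37.0 shares [-0.005 -0.005  0.049] F [ 0.6  0.7 -0.8]
(0.539, 0.237, 0.05, 0.058) 572 z 0.0548 circ 0.5358 0.2363 d 0.0923 mean [0.5364 0.2345 0.0546]
(0.539, 0.237, 0.07, 0.085) 22 z 0.078 circ 0.5406 0.2369 d 0.0169 mean [0.5402 0.2367 0.0773]
```

View pics/x16.png

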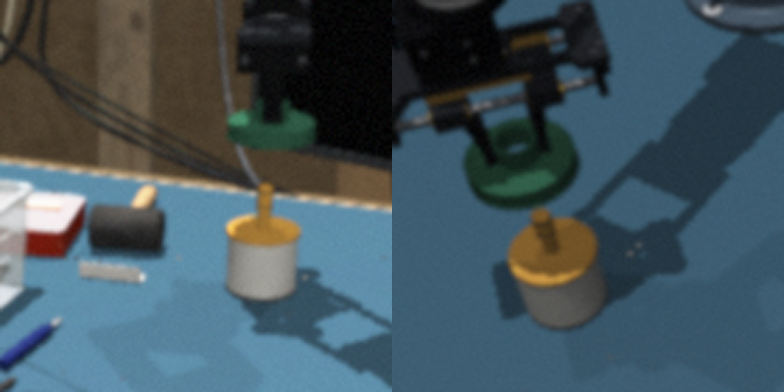

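View pics/c16.png

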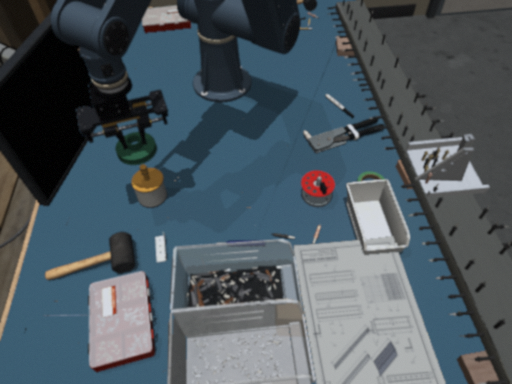

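```bash
python3 - <<'E'
from h import *
s=monitor.get_state();print(s['t'],abs(s['qd']).max(),s['width'],s['force'])
env.finish_job()
E
```

```text
19.0 0.00389919202704867 0.4250911810196306 [ 0.62528048  0.67358907 -0.76694068]
the job is handed in; nothing more can be done
```

I did the job in the order asked and handed it in at t = 19.0 s. The gauge hangs on the post, the inner lid is seated in the pot, and the gripper still holds the green cover above it.

- **Gauge:** it lies flat on the shoulder with the pin through its hole. The plate's top face measured 0.054 m, the height it should have when seated.
- **Lids:** I lifted the pair by the knob and set it in the mouth. It made contact at the expected height, and after I let go the cover top, collar top and knob top all read within 1 mm of nominal. In the last views the brass flange sits on the rim.
- **Cover:** it came up alone with about 40 N of grip. Its lower edge is at about 0.185 m, against a knob top of about 0.127 m.
- **Level:** the held cover is about 2° off level by the wrist camera, of which about 1.3° is the tool's own tilt. I did not correct it, because the moves cannot tilt the tool.
- **Camera disagreement:** the scene and wrist cameras differed by about 3 to 5 mm in x, and the wrist camera read about 2.5 mm off along the jaw direction. I allowed for both.
- **Bystanders:** I moved nothing else, and the last scene view shows no bystander out of place. I checked them only by eye.

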